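# Feel the tube wells for a leftover, then seat the new tube

### The job

Broken-off tube ends have been left out of sight at the bottom of two of the three wells of the dry block. With the feeler rod, feel gently down the wells until you find the one that is clear right to its floor and touch that floor, then hang the rod back in its stand. Then take the capped tube from the rack and press it gently, past the spring balls, fully home in that clear well; knock nothing over.

Things in the scene. Friction and masses are not known exactly. Their poses are not given: they have to be found in the camera images.
- block: Dry-block tube holder, fixed: plain metal block 56 x 124 mm, 75 mm high, in a white housing 108 x 148 mm overall whose low control ledge is at the -x side. Origin: on the bench under the block's centre; y runs along the row of three wells, z up. Pressed with over 25 N in all (walls, spring balls and leftovers together) it is damaged
- well0 (a point): Centre of the mouth of the well at the block's +y end (34 mm from the middle one), at the block's top face. All wells: 18 mm wide, 62 mm deep (floor 13 mm above the bench), mouth chamfered by 1.5 mm. Two of the three, different ones each time, hold a loose-fitting leftover tube end 15 mm wide that raises the floor by 16 mm in one and by 26 mm in the other
- well1 (a point): Centre of the mouth of the middle well, at the block's top face. In every well two opposed spring balls (on the block's x line, 26 mm below the mouth) leave a gap of 13 mm; they give way sideways at 1 to 3 N each, so the tube needs a few newtons to pass and then holds by friction; the rod passes free
- well2 (a point): Centre of the mouth of the well at the block's -y end (34 mm from the middle one), at the block's top face
- probe_grip (a point): Feeler rod, upright: centre of its black cylindrical handle, 18 mm across and 42 mm high (from 21 mm below to 21 mm above this point). Under the handle is a steel collar 28 mm across, 4 mm thick, whose underside is 25 mm below this point; under it the steel shaft, 10 mm across and 72 mm long. z points up along the rod; 90 g
- probe_tip (a point): Lower end of the feeler rod's shaft, on its axis, 97 mm below the centre of the handle
- probe: The feeler rod; origin on its axis at the underside of the collar, z up along the rod
- stand_mouth (a point): Centre of the top rim of the rod's fixed stand: a sleeve 30 mm across with a bore of 14.6 mm on a round foot 64 mm across; this rim is 88 mm above the bench. The hung rod rests with its collar on the rim, so that its handle's centre is 25 mm above this point
- tube_cap (a point): Centre of the cap of the capped conical-bottomed tube that stands alone in the rack: cap 22 mm across, 14 mm high (7 mm above and below this point); tube 16 mm across, 114 mm long in all. z points up along the tube
- tube_tip (a point): Lowest point of the tube's conical end, 107 mm below the centre of the cap. Fully home it rests on the well's floor, 62 mm below the mouth, the cap's centre then 45 mm above the block's top face
- tube: The tube itself, 30 g; origin at its lowest point, z up
- rack: Tube rack, fixed, 60 x 130 mm and 64 mm high, origin under its centre; it holds the tube upright, though a little loosely, the tube's tip 4 mm above the bench
- beaker: Bystander: glass beaker, 71 mm across, 88 mm high, origin at the centre of its underside; not to be moved
- bottle: Bystander: brown bottle with black cap, 44 mm across, 95 mm high, origin at the centre of its underside; not to be moved
- timer: Bystander: flat bench timer, 62 x 62 x 20 mm, origin at the centre of its underside; not to be moved
Things that resemble listed ones, but are neither listed nor needed, are in the scene too. Leave any blue look-alike of the part that bears stand_mouth alone.

How it is judged:
By the outcome, as a careful person would: the job done as asked, in the order asked, and still so for the second after the job is handed in, with the robot touching nothing.
It also fails if it takes over 64 s, if anything falls off the work surface, if the arm or the gripper's body presses on something with over 40 N, if the wrist force passes 120 N, or if a joint passes its speed limit or range.

### The arm

A 6-joint arm with a two-finger parallel gripper is mounted at the origin on a cart in front of the work surface, level with it; the furniture and walls round the work are solid. World frame = base frame: x ahead of the robot, y to its left, z up, the work surface at z = 0. Lengths are in mm, angles in rad, forces in N, time in s.
With the tool pointing down it reaches from about 275 to 750 mm from the base axis. Payload 10.2 kg.
Tool frame: the origin (TCP) lies at the very end of the fingers, on their centre line; the grasp point (between the pads) lies 19 mm behind it; z points along the fingers, y is the line along which they close (so a half turn about z gives the same grasp; the last joint's range is limited). The gripper opens to 85 mm and grips with 20 to 120 N. Pads are 22 mm wide; open, the fingers measure 114 mm over their backs; the gripper's body (76 mm by 85 mm) begins 54 mm behind the grasp point. The pads swing forward as they close: fully open they stand 13 mm farther back than shut.
Start: joints at [0.917, 0.313, 1.498, -0, 1.331, -0.223], TCP at [219.252, 477.032, 231.294] pointing down, gripper open.
Joint ranges: [-2.94, 2.94], [-0.97, 2.17], [0.19, 2.56], [-1.23, 4.37], [0.02, 3.11], [-2.88, 2.88]. Speed limits (rad/s): [2.39, 2.39, 3.01, 3.14, 3.14, 3.14].

### API

Orientations are given as a unit quaternion [w, x, y, z].
In Python, from rig import telemetry, optics, ctrl gives the robot as it stands.
- The arm moves only by the tool servo_tool, never from a script. Its argument "deltas" is a list of rows, each a list of 3 entries, a list of its own where there are three numbers: the shift along the tool's x, y, z in units of 20 cm (1.0 is 20 cm), then the turn, a rotation vector about the tool's x, y, z in units of 90 degrees (1.0 is 90 degrees), then the opening, from 0 (shut) to 1 (fully open). A call has 1 to 8 rows; each row shifts and turns the commanded pose from where the row before left it, along the tool's axes as they then stand; what a row does not reach is not made up. A row lasts 1/10 s, in which the tool goes at most 50 mm and 8.59 degrees, less where a joint would pass 70% of its speed; a pose out of reach is approached as far as the arm can. A call with a number of a shift or a turn outside -1 to 1 is refused whole. A call with a gripper value outside its range is refused whole. The fingers move at their own pace and stop on an object; "squeeze" is the grip in N (left out, the last holds). Time passes only in rows, so rows that do not move let the fingers close. It gives the time, the measured TCP pose, the force, the opening and the grip force at its end, in the units of the state.
- telemetry.sense(): the state, without advancing time (a new reading comes with each control period).
- optics.capture(name): name is "scene" or "top" or "wrist"; returns the picture (480x640x3 uint8, blue, green, red); there is no depth.
- optics.camera_model(name): a dict with "vfov" (degrees; the focal length in pixels is half the picture's height over the tangent of half this angle, whatever the lens; pixels are square), "cx", "cy" (the principal point, pixels), "dist" ([k1, k2, p1, p2, k3] as OpenCV has them; the pictures are not rectified), "R" (3x3) and "t" (3): a world point X has camera coordinates R X + t; the wrist camera has in their place "mount" (4x4, takes a point from camera to tool coordinates, whose origin is the TCP and whose axes are the flange's). Camera axes: x right, y down, z forward; pixel columns grow to the right and rows downward; lengths in mm; the calibration is good to about 2 mm. A picture is of the moment at which its call begins: read the wrist's pose just before it. camera_model takes no time and is no camera call.
- ctrl.finish_job(): hands the job in; it is judged then, once.
The state is a dict: "time_s": time; "joints": joint angles; "dq": joint speeds; "tau": joint torques, N m; "eef_pos": TCP position; "ee_rot": TCP orientation; "force": force on the tool from outside, world axes, zero at the start; "wrist_torque": the same for the moment, N m; "grip_width": opening from 0.0 (shut) to 1.0 (fully open); "grip_force": force on a finger pad.
Only numpy, scipy, OpenCV 4.12 (cv2) and the standard library are available. Lean on these libraries where they do the work, as an engineer would, in place of code of your own. Each camera call takes 0.05 s, during which the arm holds its last target. There are 200 camera calls.

## Working session

There is one attempt and no reset: what is moved stays moved. The work goes in short steps, Python scripts to look and compute and a tool call to move; the robot and the scene stay as the last step left them, time stands still between calls to the robot, and variables do not carry over. Pictures are saved under pics/ and viewed, at most 10 in all, crops included, and the job is handed in when it is done.

Besides the shell and the picture viewer there is one more tool, called after "Request:" as name(argument=value, ...) on one line, values as JSON. servo_tool: Moves the arm, as the interface text tells. Its arguments: {"type":"object","properties":{"deltas":{"type":"array"},"squeeze":{"type":"number"}},"required":["deltas"]}

```bash
mkdir -p pics; ls
python3 - <<'E'
from rig import telemetry, optics
import cv2,numpy as np
s=telemetry.sense();print(s)
for n in("scene","top"):
    cv2.imwrite(f"pics/{n}0.png",optics.capture(n)); m=optics.camera_model(n);print(n,{k:np.round(v,4).tolist() for k,v in m.items()})
m=optics.camera_model("wrist");print({k:np.round(v,4).tolist() for k,v in m.items()})
E
```

```text
pics
{'time_s': 0.0, 'joints': array([ 9.16562129e-01,  3.13447133e-01,  1.49842797e+00, -7.38799068e-07,
        1.33098930e+00, -2.23375655e-01]), 'dq': array([-0.00202015,  0.00101205, -0.00013389,  0.00072422, -0.00139684,
        0.00031282]), 'tau': array([ 1.22603942e-04, -4.12270725e+01, -2.59736180e+01, -2.21477740e-04,
        4.30361266e-03, -9.92315393e-06]), 'eef_pos': array([219.10977453, 476.81488688, 230.73996878]), 'ee_rot': array([-2.69831987e-04,  2.13766667e-01,  9.76884542e-01, -5.75785175e-04]), 'force': array([-0.35621161,  0.1605461 , -0.27768723]), 'wrist_torque': array([-0.04173145, -0.00188762,  0.0150832 ]), 'grip_force': 0.0, 'grip_width': 1.003200206667731}
scene {'vfov': 50.2344, 'cx': 320.1552, 'cy': 240.9176, 'dist': [0.0447, 0.0, 0.0, 0.0, 0.0], 'R': [[0.8341, -0.5516, 0.0055], [-0.3538, -0.5427, -0.7618], [0.4232, 0.6334, -0.6478]], 't': [-574.0989, 186.0709, 1133.8901]}
top {'vfov': 46.6661, 'cx': 315.9855, 'cy': 241.5312, 'dist': [0.0484, 0.0, 0.0, 0.0, 0.0], 'R': [[-0.0103, -0.9999, -0.0019], [-0.9866, 0.0105, -0.1631], [0.1631, 0.0002, -0.9866]], 't': [-147.9473, 597.9586, 1240.7761]}
{'vfov': 66.5385, 'cx': 312.2388, 'cy': 241.1994, 'dist': [-0.0685, 0.0, 0.0, 0.0, 0.0], 'mount': [[-0.0002, -0.9655, -0.2603, 65.266], [1.0, -0.0, -0.0008, 1.0716], [0.0007, -0.2603, 0.9655, -143.2439], [0.0, 0.0, 0.0, 1.0]]}
```

View pics/scene0.png

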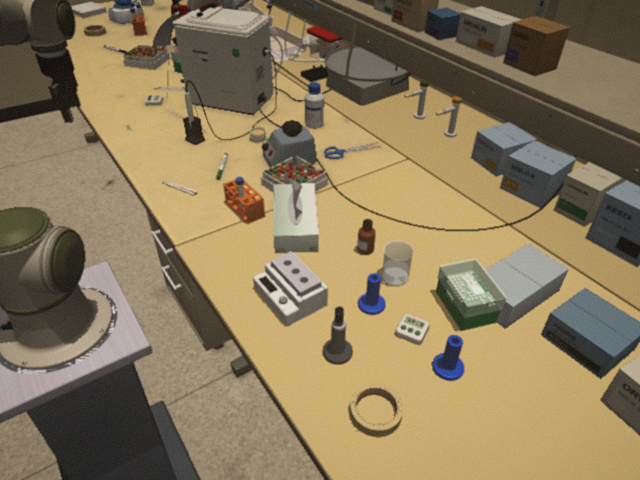

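View pics/top0.png

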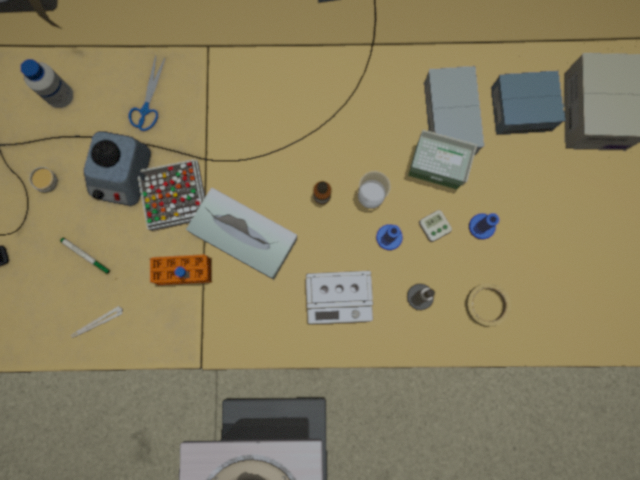

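The grey stand with the black-handled rod is at top (423,296). The blue stands at (390,236) and (484,225) are look-alikes, because they are blue and empty. The block is at (339,298), and the orange rack with its blue-capped tube is at (180,271). I'll confirm this in one enlarged crop.

```bash
cat > h.py <<'E'
import numpy as np,cv2
from rig import telemetry, optics
from scipy.spatial.transform import Rotation as Ro
def model(n,s=None):
    m=optics.camera_model(n); f=240/np.tan(np.radians(m["vfov"]/2))
    K=np.array([[f,0,m["cx"]],[0,f,m["cy"]],[0,0,1.]])
    if n=="wrist":
        q=s["ee_rot"]; T=np.eye(4);T[:3,:3]=Ro.from_quat([q[1],q[2],q[3],q[0]]).as_matrix();T[:3,3]=s["eef_pos"]
        C=np.linalg.inv(T@np.array(m["mount"])); R,t=C[:3,:3],C[:3,3]
    else: R,t=np.array(m["R"]),np.array(m["t"])
    return K,np.array(m["dist"]),R,t
def back(px,z,M):
    K,d,R,t=M; u=cv2.undistortPoints(np.array(px,float).reshape(-1,1,2),K,d)[:,0]
    r=np.c_[u,np.ones(len(u))]@R; c=-R.T@t
    return c+r*((np.broadcast_to(z,len(u))-c[2])/r[:,2])[:,None]
def proj(X,M):
    K,d,R,t=M; return cv2.projectPoints(np.array(X,float).reshape(-1,1,3),cv2.Rodrigues(R)[0],t,K,d)[0][:,0]
E
python3 - <<'E'
from h import *
im=cv2.imread("pics/top0.png")
a=cv2.resize(im[262:332,298:448],None,fx=5,fy=5,interpolation=cv2.INTER_CUBIC)
b=cv2.resize(im[250:295,140:220],None,fx=5,fy=5,interpolation=cv2.INTER_CUBIC)
c=np.zeros((580,750,3),np.uint8);c[:350]=a;c[352:352+225,:400]=b
cv2.imwrite("pics/c1.png",c)
M=model("top")
for n,p,z in[("well px",(323,289),75),("",(339,289),75),("",(354,289),75),("handletop",(427,292),134),("foot",(421,296),5),("cap",(180,271),118)]: print(n,back([p],z,M).round(1))
E
```

```text
well px [[ 484.2 -168.8   75. ]]
 [[ 483.9 -204.6   75. ]]
 [[ 483.5 -238.1   75. ]]
handletop [[ 471.1 -389.   134. ]]
foot [[ 471.1 -400.     5. ]]
cap [[523.3 141.2 118. ]]
```

View pics/c1.png

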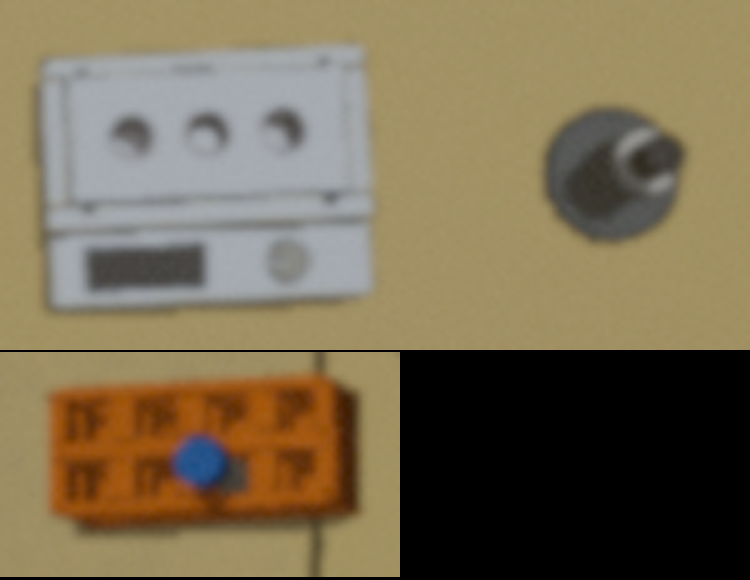

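The crop confirms the targets: wells at (324,289), (339,289) and (354,288), the black-handled rod in the grey stand at (430,293), and the blue cap at (180,272). I'll turn the tool so its x points to world +y, then move to a viewpoint over the block and stand.

Request:
servo_tool(deltas=[[[0,0,0],[0,0,0.0907],1],[[0,0,0],[0,0,0.0907],1],[[0,0,0],[0,0,0.0907],1],[[0,0,0],[0,0,0.0907],1],[[0,0,0],[0,0,0.0907],1],[[0,0,0],[0,0,0.0907],1],[[0,0,0],[0,0,0.0907],1],[[0,0,0],[0,0,0.0907],1]])

```text
time_s: 0.9
eef_pos: [219.1, 476.9, 230.9]
ee_rot: [0.0, 0.709, 0.705, -0.0]
force: [0.8, -0.1, -0.6]
grip_width: 0.995
grip_force: 0.0
```

Request:
servo_tool(deltas=[[[-0.23,0.078,-0.03],[0,0,0],1],[[-0.23,0.078,-0.03],[0,0,0],1],[[-0.23,0.078,-0.03],[0,0,0],1],[[-0.23,0.078,-0.03],[0,0,0],1],[[-0.23,0.078,-0.03],[0,0,0],1],[[-0.23,0.078,-0.03],[0,0,0],1],[[-0.23,0.078,-0.03],[0,0,0],1],[[-0.23,0.078,-0.03],[0,0,0],1]])

```text
time_s: 1.7
eef_pos: [344.1, 107.2, 279.5]
ee_rot: [0.0, 0.707, 0.707, 0.0]
force: [1.7, -0.2, 0.9]
grip_width: 0.999
grip_force: 0.0
```

Request:
servo_tool(deltas=[[[-0.23,0.078,-0.03],[0,0,0],1],[[-0.23,0.078,-0.03],[0,0,0],1],[[-0.23,0.078,-0.03],[0,0,0],1],[[-0.23,0.078,-0.03],[0,0,0],1],[[-0.23,0.078,-0.03],[0,0,0],1],[[-0.23,0.078,-0.03],[0,0,0],1],[[-0.23,0.078,-0.03],[0,0,0],1],[[0,0,0],[0,0,0],1]])

```text
time_s: 2.5
eef_pos: [454.0, -217.3, 320.1]
ee_rot: [-0.001, 0.709, 0.706, -0.0]
force: [0.3, 0.9, -0.4]
grip_width: 0.998
grip_force: 0.0
```

Run:
```python
from h import *
s=telemetry.sense();im=optics.capture("wrist");cv2.imwrite("pics/w1.png",im)
print(s["time_s"],s["eef_pos"],s["ee_rot"],s["joints"],s["force"])
import pickle;pickle.dump(s,open("s1.pkl","wb"))
M=model("wrist",s);print(proj([[484,-169,75],[484,-204,75],[484,-238,75],[470,-397,134],[470,-397,0]],M).round())
```

```text
2.5 [ 453.97098141 -217.34484723  320.10615775] [-5.59005523e-04  7.08587354e-01  7.05622754e-01 -4.22935513e-04] [-6.79313390e-01  2.16725976e-01  1.39321659e+00 -7.20732968e-04
  1.53285290e+00 -6.75093034e-01] [ 0.33057104  0.86130498 -0.44552672]
[[340. 161.]
 [340. 194.]
 [340. 225.]
 [328. 385.]
 [324. 324.]]
```

View pics/w1.png

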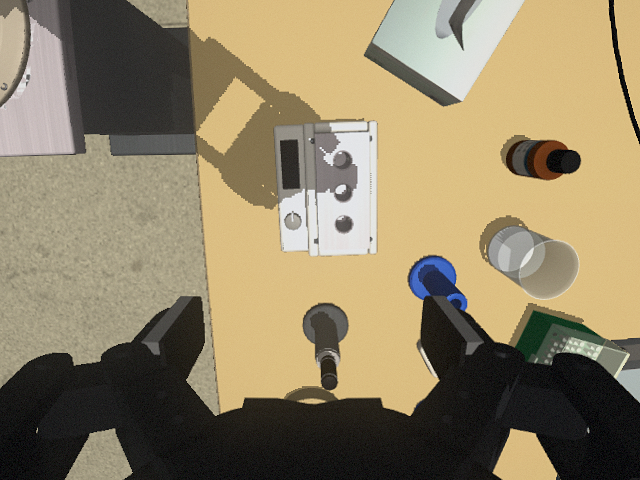

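The wrist view shows the wells at about (342,159), (343,192) and (344,224), the handle top at (329,382) and the grey foot at (325,324). Next I'll refine these numerically.

Run:
```python
from h import *
import pickle
s=pickle.load(open("s1.pkl","rb"));M=model("wrist",s)
im=cv2.imread("pics/w1.png")
W=back([(342,159),(343,192),(344,224)],75,M);print("wells",W.round(1))
print("handle top",back([(329,382)],134,M).round(1),"foot",back([(325,324)],6,M).round(1))
# block housing outline for yaw / centre
print("housing corners",back([(365,122),(377,122),(316,254),(376,255)],75,M).round(1))
a=cv2.resize(im[130:250,270:390],None,fx=4.5,fy=4.5,interpolation=cv2.INTER_CUBIC)[:540]
b=cv2.resize(im[295:395,295:355],None,fx=4,fy=4,interpolation=cv2.INTER_CUBIC)
c=np.zeros((540,790,3),np.uint8);c[:,:540]=a;c[:400,548:788]=b
for p in proj(W,M): 
    q=((p-[270,130])*4.5).astype(int);cv2.circle(c,tuple(int(v) for v in q),2,(0,0,255),-1)
for p in [(329,382),(325,324)]:
    cv2.circle(c,(548+(p[0]-295)*4,(p[1]-295)*4),2,(0,0,255),-1)
cv2.imwrite("pics/c2.png",c)
```

```text
wells [[ 485.6 -167.2   75. ]
 [ 487.2 -201.7   75. ]
 [ 488.8 -236.5   75. ]]
handle top [[ 471.4 -393.4  134. ]] foot [[ 471.2 -393.1    6. ]]
housing corners [[ 508.6 -130.1   75. ]
 [ 520.8 -130.1   75. ]
 [ 458.4 -270.4   75. ]
 [ 525.1 -271.9   75. ]]
```

View pics/c2.png

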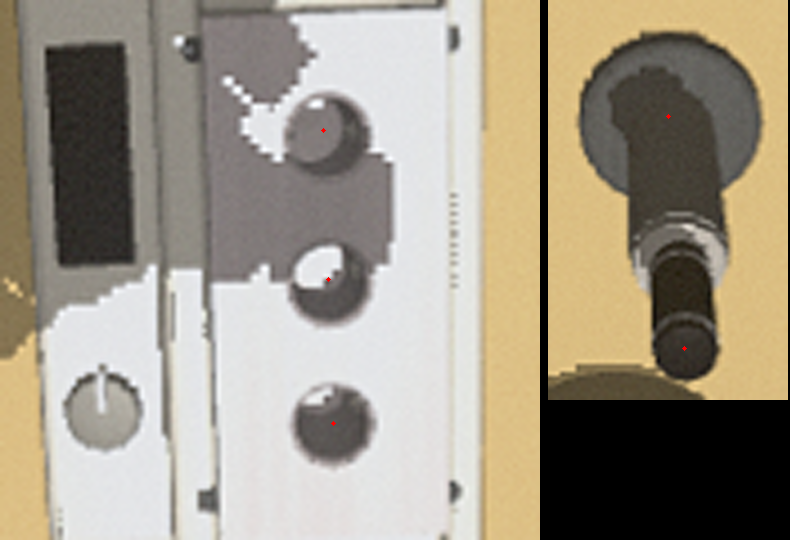

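Request:
servo_tool(deltas=[[[-0.177,0.017,0.12],[0,0,0],1],[[-0.177,0.017,0.12],[0,0,0],1],[[-0.177,0.017,0.12],[0,0,0],1],[[-0.177,0.017,0.12],[0,0,0],1],[[-0.177,0.017,0.12],[0,0,0],1],[[0,0,0.12],[0,0,0],1],[[0,0,0.08],[0,0,0],1],[[0,0,0],[0,0,0],1]])

```text
time_s: 3.35
eef_pos: [469.9, -388.0, 159.1]
ee_rot: [-0.003, 0.707, 0.707, 0.0]
force: [-0.1, 0.2, 0.5]
grip_width: 1.003
grip_force: 0.0
```

Run:
```python
from h import *
s=telemetry.sense();im=optics.capture("wrist");cv2.imwrite("pics/w2.png",im)
print(s["time_s"],s["eef_pos"],s["ee_rot"],s["force"])
M=model("wrist",s)
print(proj([[471,-394,134],[471,-394,100]],M))
# blob of dark handle top: print dark extents near predicted
c=proj([[471,-394,134]],M)[0]
g=cv2.cvtColor(im,cv2.COLOR_BGR2GRAY)
x0,y0=int(c[0])-70,int(c[1])-70
cr=im[y0:y0+140,x0:x0+140];print(x0,y0,cr.shape)
cv2.imwrite("pics/c3.png",cv2.resize(cr,None,fx=4,fy=4))
```

```text
3.35 [ 469.89722554 -388.04581809  159.07977954] [-2.50641418e-03  7.06757383e-01  7.07451496e-01  3.15418302e-04] [-0.06635941  0.24658021  0.47655982]
[[313.02453293 293.8308432 ]
 [313.08477556 270.89679154]]
243 223 (140, 140, 3)
```

View pics/w2.png

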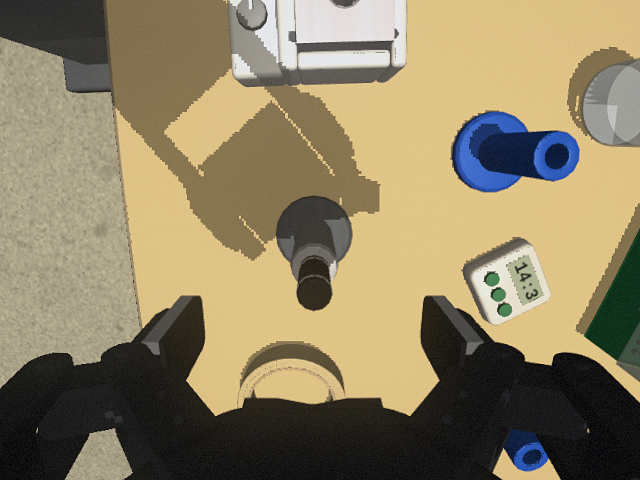

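The handle top is at (314,292), within 1 mm of the prediction, so I'll descend to straddle it.

Request:
servo_tool(deltas=[[[0,0,0.1],[0,0,0],1],[[0,0,0.1],[0,0,0],1],[[0,0,0.06],[0,0,0],1],[[0,0,0],[0,0,0],1],[[0,0,0],[0,0,0],1]])

```text
time_s: 3.9
eef_pos: [470.9, -390.1, 110.6]
ee_rot: [0.001, 0.707, 0.707, -0.0]
force: [-1.2, -0.1, 0.2]
grip_width: 0.997
grip_force: 0.0
```

Request:
servo_tool(deltas=[[[-0.016,0.003,0.066],[0,0,0],1],[[0,0,0],[0,0,0],1],[[0,0,0],[0,0,0],0],[[0,0,0],[0,0,0],0],[[0,0,0],[0,0,0],0],[[0,0,0],[0,0,0],0],[[0,0,0],[0,0,0],0],[[0,0,0],[0,0,0],0]], squeeze=40)

```text
time_s: 4.7
eef_pos: [471.1, -393.2, 96.4]
ee_rot: [0.0, 0.707, 0.707, -0.0]
force: [-0.4, 0.7, 0.9]
grip_width: 0.202
grip_force: 38.9
```

Request:
servo_tool(deltas=[[[0,0,0],[0,0,0],0],[[0,0,0],[0,0,0],0]])

```text
time_s: 4.9
eef_pos: [471.1, -393.2, 96.3]
ee_rot: [0.0, 0.707, 0.707, -0.0]
force: [-0.7, 1.1, 3.2]
grip_width: 0.197
grip_force: 39.0
```

Request:
servo_tool(deltas=[[[0,0,-0.07],[0,0,0],0],[[0,0,-0.12],[0,0,0],0],[[0,0,-0.12],[0,0,0],0],[[0,0,-0.12],[0,0,0],0],[[0,0,0],[0,0,0],0]])

```text
time_s: 5.4
eef_pos: [472.0, -394.1, 186.2]
ee_rot: [0.003, 0.707, 0.707, -0.0]
force: [0.3, -0.0, -1.5]
grip_width: 0.204
grip_force: 39.0
```

Request:
servo_tool(deltas=[[[0.13,0.014,0],[0,0,0],0],[[0.17,0.018,0],[0,0,0],0],[[0.17,0.018,0],[0,0,0],0],[[0.17,0.018,0],[0,0,0],0],[[0.143,0.017,0],[0,0,0],0],[[0,0,0],[0,0,0],0],[[0,0,0],[0,0,0],0],[[0,0,0],[0,0,0],0]])

```text
time_s: 6.2
eef_pos: [487.8, -237.3, 181.8]
ee_rot: [-0.0, 0.707, 0.707, -0.0]
force: [-0.1, 0.2, -0.2]
grip_width: 0.199
grip_force: 39.1
```

Run:
```python
from h import *
s=telemetry.sense();im=optics.capture("wrist")
print(s["time_s"],s["eef_pos"],s["ee_rot"],s["force"],s["grip_width"])
M=model("wrist",s)
p=s["eef_pos"];tip=[p[0],p[1],p[2]-80.3]
print("tip",tip,proj([tip,[487.6,-202.8,75],[489,-236.9,75],[486.8,-168.3,75]],M))
cv2.imwrite("pics/c4.png",cv2.resize(im[30:330,160:460],(600,600),interpolation=cv2.INTER_CUBIC))
```

```text
6.2 [ 487.82854644 -237.33955657  181.77362369] [-1.25676459e-04  7.07319191e-01  7.06894286e-01 -1.20320773e-04] [-0.11294255  0.23298289 -0.24065226] 0.19922844880273255
tip [np.float64(487.82854644033114), np.float64(-237.33955657006507), np.float64(101.47362368678363)] [[311.05150825 250.43360489]
 [310.76801832 190.92675292]
 [312.83810646 239.15989798]
 [309.46592932 138.92222059]]
```

View pics/c4.png

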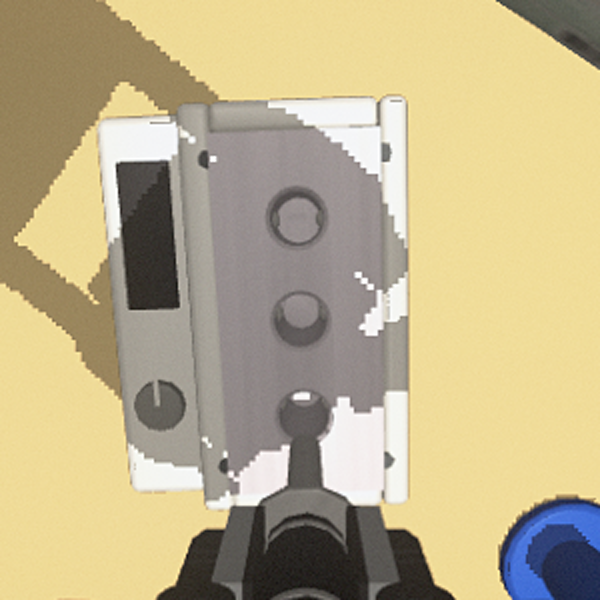

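The view agrees with my well positions to within about 1 mm: well0 at (308,138), well1 at (310,189) and well2 at (312,238). The rod is over well2, so I'll feel it first.

Request:
servo_tool(deltas=[[[0.002,0.003,0.06],[0,0,0],0],[[0,0,0.08],[0,0,0],0],[[0,0,0.06],[0,0,0],0],[[0,0,0.05],[0,0,0],0],[[0,0,0.03],[0,0,0],0],[[0,0,0],[0,0,0],0],[[0,0,0],[0,0,0],0]])

```text
time_s: 6.95
eef_pos: [488.8, -236.3, 126.4]
ee_rot: [0.0, 0.707, 0.707, 0.0]
force: [-0.0, 0.1, -0.8]
grip_width: 0.2
grip_force: 39.1
```

Request:
servo_tool(deltas=[[[0,0,0.015],[0,0,0],0],[[0,0,0.015],[0,0,0],0],[[0,0,0],[0,0,0],0]])

```text
time_s: 7.25
eef_pos: [488.5, -236.0, 119.8]
ee_rot: [-0.0, 0.707, 0.707, -0.0]
force: [-0.0, -0.2, -1.7]
grip_width: 0.2
grip_force: 39.1
```

Request:
servo_tool(deltas=[[[-0.003,0,0.01],[0,0,0],0],[[0,0,0.01],[0,0,0],0],[[0,0,0],[0,0,0],0]])

```text
time_s: 7.55
eef_pos: [488.5, -236.7, 115.8]
ee_rot: [-0.0, 0.707, 0.707, -0.0]
force: [-0.4, 0.1, -0.2]
grip_width: 0.204
grip_force: 39.1
```

Request:
servo_tool(deltas=[[[0,0,0.01],[0,0,0],0],[[0,0,0.005],[0,0,0],0],[[0,0,0],[0,0,0],0]])

```text
time_s: 7.85
eef_pos: [488.6, -236.7, 113.0]
ee_rot: [-0.0, 0.707, 0.707, -0.0]
force: [0.2, -0.1, -0.6]
grip_width: 0.202
grip_force: 39.1
```

Past 39, tip at 32.7. The next possible contact is at 29.

Request:
servo_tool(deltas=[[[0,0,0.01],[0,0,0],0],[[0,0,0.007],[0,0,0],0],[[0,0,0],[0,0,0],0]])

```text
time_s: 8.15
eef_pos: [488.5, -236.6, 109.5]
ee_rot: [-0.0, 0.707, 0.707, -0.0]
force: [-0.4, 0.0, -1.2]
grip_width: 0.198
grip_force: 39.1
```

Request:
servo_tool(deltas=[[[0,0,0.008],[0,0,0],0],[[0,0,0],[0,0,0],0]])

```text
time_s: 8.35
eef_pos: [489.2, -237.2, 109.1]
ee_rot: [0.001, 0.707, 0.707, 0.0]
force: [-0.5, -0.5, 4.9]
grip_width: 0.199
grip_force: 39.7
```

Contact at tip height 29, so well2 holds the 16 mm leftover. Moving on to well1.

Request:
servo_tool(deltas=[[[0,0,-0.04],[0,0,0],0],[[0,0,-0.11],[0,0,0],0],[[0,0,-0.11],[0,0,0],0],[[0,0,-0.06],[0,0,0],0],[[0,0,0],[0,0,0],0],[[0.1,-0.003,0],[0,0,0],0],[[0.071,-0.003,0],[0,0,0],0],[[0,0,0],[0,0,0],0]])

```text
time_s: 9.15
eef_pos: [487.1, -200.1, 171.4]
ee_rot: [-0.001, 0.706, 0.708, -0.0]
force: [0.5, -0.2, -0.4]
grip_width: 0.199
grip_force: 39.2
```

Request:
servo_tool(deltas=[[[0,0,0],[0,0,0],0],[[0,0,0],[0,0,0],0]])

```text
time_s: 9.35
eef_pos: [487.4, -202.6, 171.9]
ee_rot: [-0.0, 0.707, 0.707, -0.0]
force: [-0.3, 0.2, -0.1]
grip_width: 0.198
grip_force: 39.2
```

Request:
servo_tool(deltas=[[[0,0,0.06],[0,0,0],0],[[0,0,0.08],[0,0,0],0],[[0,0,0.06],[0,0,0],0],[[0,0,0.035],[0,0,0],0],[[0,0,0.015],[0,0,0],0],[[0,0,0],[0,0,0],0],[[0,0,0],[0,0,0],0]])

```text
time_s: 10.05
eef_pos: [487.7, -202.7, 122.5]
ee_rot: [0.0, 0.707, 0.707, 0.0]
force: [-0.2, 0.2, -0.5]
grip_width: 0.199
grip_force: 39.2
```

Request:
servo_tool(deltas=[[[0,0,0.008],[0,0,0],0],[[0,0,0.008],[0,0,0],0],[[0,0,0],[0,0,0],0]])

```text
time_s: 10.35
eef_pos: [487.7, -202.7, 119.3]
ee_rot: [0.001, 0.707, 0.707, 0.0]
force: [0.3, 0.2, 0.8]
grip_width: 0.2
grip_force: 39.4
```

Request:
servo_tool(deltas=[[[0,0,0.008],[0,0,0],0],[[0,0,0],[0,0,0],0]])

```text
time_s: 10.55
eef_pos: [488.3, -203.3, 118.8]
ee_rot: [0.002, 0.707, 0.707, 0.0]
force: [-0.1, -0.9, 11.3]
grip_width: 0.196
grip_force: 40.1
```

Well1 makes contact at 39, so it holds the 26 mm leftover. On to well0.

Request:
servo_tool(deltas=[[[0,0,-0.04],[0,0,0],0],[[0,0,-0.1],[0,0,0],0],[[0,0,-0.09],[0,0,0],0],[[0,0,-0.044],[0,0,0],0],[[0,0,0],[0,0,0],0],[[0.1,-0.003,0],[0,0,0],0],[[0.071,-0.003,0],[0,0,0],0],[[0,0,0],[0,0,0],0]])

```text
time_s: 11.35
eef_pos: [485.9, -166.7, 171.5]
ee_rot: [-0.001, 0.706, 0.708, -0.0]
force: [0.7, -0.1, -0.8]
grip_width: 0.198
grip_force: 39.2
```

Request:
servo_tool(deltas=[[[0,0,0],[0,0,0],0],[[0,0,0],[0,0,0],0]])

```text
time_s: 11.55
eef_pos: [486.2, -168.8, 171.9]
ee_rot: [-0.0, 0.707, 0.707, -0.0]
force: [-1.2, -0.1, -1.2]
grip_width: 0.196
grip_force: 39.2
```

Clear floor is expected at TCP ≈ 93.3. I'll go to ~122 first, then slowly to ~97.

Request:
servo_tool(deltas=[[[0.001,0.001,0.06],[0,0,0],0],[[0,0,0.08],[0,0,0],0],[[0,0,0.06],[0,0,0],0],[[0,0,0.035],[0,0,0],0],[[0,0,0.02],[0,0,0],0],[[0,0,0.01],[0,0,0],0],[[0,0,0.01],[0,0,0],0],[[0,0,0],[0,0,0],0]])

```text
time_s: 12.35
eef_pos: [486.5, -168.1, 117.2]
ee_rot: [0.0, 0.707, 0.707, 0.0]
force: [-0.3, -0.5, -0.4]
grip_width: 0.203
grip_force: 39.2
```

Request:
servo_tool(deltas=[[[0,0,0.01],[0,0,0],0],[[0,0,0.015],[0,0,0],0],[[0,0,0.01],[0,0,0],0],[[0,0,0],[0,0,0],0]])

```text
time_s: 12.75
eef_pos: [486.3, -168.0, 109.8]
ee_rot: [-0.0, 0.707, 0.707, -0.0]
force: [-0.9, -0.4, -0.9]
grip_width: 0.2
grip_force: 39.2
```

Request:
servo_tool(deltas=[[[0,0,0.01],[0,0,0],0],[[0,0,0.01],[0,0,0],0],[[0,0,0],[0,0,0],0]])

```text
time_s: 13.05
eef_pos: [486.3, -168.0, 105.8]
ee_rot: [-0.0, 0.707, 0.707, -0.0]
force: [-0.4, 1.5, -0.7]
grip_width: 0.199
grip_force: 39.2
```

Past both leftover heights (tip now 25.5), going down to the floor.

Request:
servo_tool(deltas=[[[0,0,0.015],[0,0,0],0],[[0,0,0.015],[0,0,0],0],[[0,0,0.015],[0,0,0],0],[[0,0,0],[0,0,0],0],[[0,0,0],[0,0,0],0]])

```text
time_s: 13.55
eef_pos: [486.4, -168.1, 97.0]
ee_rot: [-0.0, 0.707, 0.707, -0.0]
force: [0.5, 0.2, -1.3]
grip_width: 0.2
grip_force: 39.2
```

Request:
servo_tool(deltas=[[[0,0,0.008],[0,0,0],0],[[0,0,0.007],[0,0,0],0],[[0,0,0],[0,0,0],0]])

```text
time_s: 13.85
eef_pos: [486.3, -168.1, 93.9]
ee_rot: [-0.0, 0.707, 0.707, -0.0]
force: [0.5, 0.5, -0.5]
grip_width: 0.196
grip_force: 39.2
```

Request:
servo_tool(deltas=[[[0,0,0.006],[0,0,0],0],[[0,0,0],[0,0,0],0]])

```text
time_s: 14.05
eef_pos: [486.6, -168.2, 93.3]
ee_rot: [0.0, 0.707, 0.707, 0.0]
force: [-1.5, 0.1, 3.2]
grip_width: 0.202
grip_force: 39.5
```

Request:
servo_tool(deltas=[[[0,0,0.003],[0,0,0],0],[[0,0,0],[0,0,0],0]])

```text
time_s: 14.25
eef_pos: [486.7, -168.3, 93.1]
ee_rot: [0.001, 0.707, 0.707, 0.0]
force: [-2.1, 0.4, 7.1]
grip_width: 0.196
grip_force: 40.1
```

Floor touched at tip height 13 (7 N), so well0 is the clear one. Now back to the stand.

Request:
servo_tool(deltas=[[[0,0,-0.06],[0,0,0],0],[[0,0,-0.12],[0,0,0],0],[[0,0,-0.12],[0,0,0],0],[[0,0,-0.1],[0,0,0],0],[[0,0,-0.06],[0,0,0],0],[[0,0,0],[0,0,0],0]])

```text
time_s: 14.85
eef_pos: [486.9, -168.4, 185.8]
ee_rot: [0.001, 0.707, 0.707, 0.0]
force: [0.6, 0.3, -1.2]
grip_width: 0.199
grip_force: 39.3
```

Request:
servo_tool(deltas=[[[-0.15,-0.01,0],[0,0,0],0],[[-0.22,-0.015,0],[0,0,0],0],[[-0.22,-0.015,0],[0,0,0],0],[[-0.22,-0.015,0],[0,0,0],0],[[-0.19,-0.012,0],[0,0,0],0],[[-0.125,-0.009,0],[0,0,0],0],[[0,0,0],[0,0,0],0],[[0,0,0],[0,0,0],0]])

```text
time_s: 15.65
eef_pos: [470.9, -392.7, 182.9]
ee_rot: [-0.001, 0.707, 0.707, 0.0]
force: [-0.2, 1.1, -0.3]
grip_width: 0.198
grip_force: 39.2
```

Request:
servo_tool(deltas=[[[0,0,0],[0,0,0],0]])

```text
time_s: 15.75
eef_pos: [471.4, -392.0, 183.8]
ee_rot: [-0.001, 0.707, 0.707, 0.0]
force: [0.1, 0.5, -0.7]
grip_width: 0.202
grip_force: 39.2
```

Request:
servo_tool(deltas=[[[-0.004,0,0.03],[0,0,0],0],[[0,0,0.03],[0,0,0],0],[[0,0,0],[0,0,0],0],[[0,0,0],[0,0,0],0]])

```text
time_s: 16.15
eef_pos: [471.3, -393.6, 172.1]
ee_rot: [-0.0, 0.707, 0.707, 0.0]
force: [0.8, -0.0, -0.1]
grip_width: 0.198
grip_force: 39.2
```

Request:
servo_tool(deltas=[[[0,0,0.03],[0,0,0],0],[[0,0,0.03],[0,0,0],0],[[0,0,0],[0,0,0],0]])

```text
time_s: 16.45
eef_pos: [470.9, -393.6, 159.1]
ee_rot: [-0.001, 0.707, 0.707, 0.0]
force: [-0.6, 1.0, -0.7]
grip_width: 0.199
grip_force: 39.2
```

Request:
servo_tool(deltas=[[[0,0,0.06],[0,0,0],0],[[0,0,0.08],[0,0,0],0],[[0,0,0.08],[0,0,0],0],[[0,0,0.05],[0,0,0],0],[[0,0,0.02],[0,0,0],0],[[0,0,0],[0,0,0],0],[[0,0,0],[0,0,0],0]])

```text
time_s: 17.15
eef_pos: [471.5, -394.2, 102.9]
ee_rot: [0.001, 0.707, 0.707, -0.0]
force: [0.5, -0.4, 0.2]
grip_width: 0.197
grip_force: 39.2
```

Request:
servo_tool(deltas=[[[0.003,0,0.014],[0,0,0],0],[[0,0,0.013],[0,0,0],0],[[0,0,0.005],[0,0,0],0],[[0,0,0],[0,0,0],0],[[0,0,0],[0,0,0],0]])

```text
time_s: 17.65
eef_pos: [471.3, -393.3, 96.3]
ee_rot: [0.0, 0.707, 0.707, -0.0]
force: [-0.5, 2.6, 4.6]
grip_width: 0.196
grip_force: 39.8
```

Request:
servo_tool(deltas=[[[0,0,0],[0,0,0],0.4],[[0,0,0],[0,0,0],0.7],[[0,0,0],[0,0,0],1],[[0,0,0],[0,0,0],1],[[0,0,0],[0,0,0],1],[[0,0,0],[0,0,0],1]])

```text
time_s: 18.25
eef_pos: [471.2, -393.3, 95.9]
ee_rot: [-0.0, 0.707, 0.707, 0.0]
force: [-0.7, 1.2, 0.0]
grip_width: 1.001
grip_force: 0.0
```

Request:
servo_tool(deltas=[[[0,0,-0.1],[0,0,0],1],[[0,0,-0.2],[0,0,0],1],[[0,0,-0.2],[0,0,0],1],[[0,0,-0.22],[0,0,0],1],[[0.1,0,-0.2],[0,0,0],1],[[0.2,0.02,-0.1],[0,0,0],1],[[0.24,0.02,0],[0,0,0],1],[[0.24,0.02,0],[0,0,0],1]])

```text
time_s: 19.05
eef_pos: [483.1, -235.9, 300.4]
ee_rot: [0.001, 0.707, 0.707, 0.0]
force: [1.1, -0.4, 0.3]
grip_width: 0.999
grip_force: 0.0
```

Request:
servo_tool(deltas=[[[0.24,0.02,0],[0,0,0],1],[[0.24,0.02,0],[0,0,0],1],[[0.24,0.02,0],[0,0,0],1],[[0.24,0.02,0],[0,0,0],1],[[0.24,0.02,0],[0,0,0],1],[[0.24,0.02,0],[0,0,0],1],[[0.2,0.02,0],[0,0,0],1],[[0,0,0],[0,0,0],1]])

```text
time_s: 19.85
eef_pos: [510.9, 94.7, 299.9]
ee_rot: [-0.0, 0.705, 0.709, 0.0]
force: [-0.1, -1.4, -0.7]
grip_width: 1.001
grip_force: 0.0
```

Run:
```python
from h import *
s=telemetry.sense();im=optics.capture("wrist");t=optics.capture("top")
print(s["time_s"],s["eef_pos"],s["ee_rot"],s["force"],s["joints"])
M=model("wrist",s)
print("pred cap top",proj([[523.3,141.2,118]],M))
cv2.imwrite("pics/top1.png",t)
c=np.zeros((480,790,3),np.uint8);c[:,:480]=im[:,100:580];c[:240,485:785]=cv2.resize(t[265:325,385:460],None,fx=4,fy=4,interpolation=cv2.INTER_CUBIC)
hsv=cv2.cvtColor(im,cv2.COLOR_BGR2HSV);m=cv2.inRange(hsv,(100,120,60),(125,255,255))
n,_,st,ce=cv2.connectedComponentsWithStats(m)
for i in range(1,n):
    if st[i,4]>80: print(st[i],ce[i].round(1),back([ce[i]],118,M).round(1))
cv2.imwrite("pics/c5.png",c)
```

```text
19.85 [510.85449326  94.67945428 299.94024249] [-2.36822067e-04  7.05178396e-01  7.09029770e-01  3.97473795e-04] [-0.07645312 -1.38276884 -0.72283229] [-4.29595322e-02  2.60556728e-01  1.38897849e+00  9.09299938e-04
  1.49187147e+00 -4.84778125e-02]
pred cap top [[325.78766379 166.57512541]]
[631  52   9  27 141] [635.8  63.6] [[795.4 236.6 118. ]]
[316 150  23  21 386] [327.4 160.1] [[524.6 146.7 118. ]]
```

View pics/c5.png

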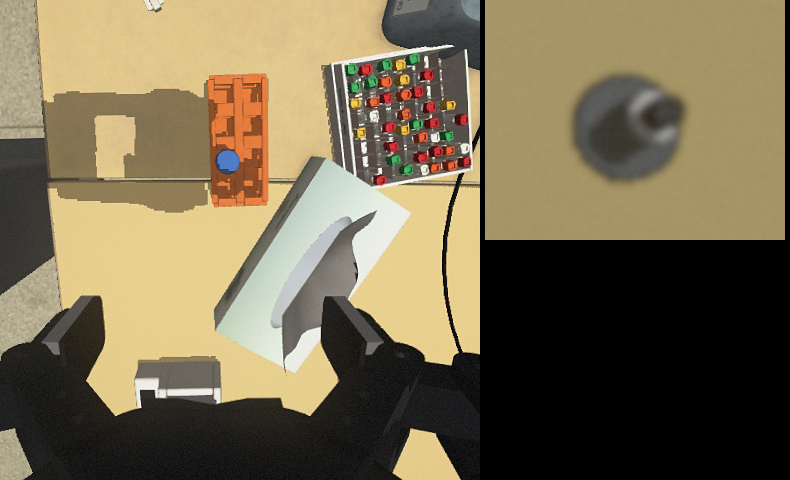

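The rod hangs in the grey stand again (inset). The cap is at wrist pixel (327,160). I'll go closer and re-measure.

Request:
servo_tool(deltas=[[[0.06,0.017,0.12],[0,0,0],1],[[0.06,0.017,0.12],[0,0,0],1],[[0.06,0.017,0.12],[0,0,0],1],[[0.06,0.017,0.12],[0,0,0],1],[[0,0,0.1],[0,0,0],1],[[0,0,0.04],[0,0,0],1],[[0,0,0],[0,0,0],1],[[0,0,0],[0,0,0],1]])

```text
time_s: 20.75
eef_pos: [525.3, 138.0, 176.9]
ee_rot: [0.001, 0.707, 0.707, 0.001]
force: [0.3, 0.2, -0.4]
grip_width: 1.001
grip_force: 0.0
```

Request:
servo_tool(deltas=[[[0,0,0],[0,0,0],1],[[0,0,0],[0,0,0],1]])

```text
time_s: 20.95
eef_pos: [525.1, 138.5, 176.7]
ee_rot: [0.001, 0.707, 0.707, 0.001]
force: [0.0, -0.5, -0.2]
grip_width: 1.002
grip_force: 0.0
```

Run:
```python
from h import *
s=telemetry.sense();im=optics.capture("wrist")
print(s["time_s"],s["eef_pos"],s["ee_rot"],s["joints"].round(3))
M=model("wrist",s)
hsv=cv2.cvtColor(im,cv2.COLOR_BGR2HSV);m=cv2.inRange(hsv,(95,90,40),(130,255,255))
n,_,st,ce=cv2.connectedComponentsWithStats(m)
for i in range(1,n):
    if st[i,4]>80: print(st[i],ce[i].round(1),back([ce[i]],118,M).round(1),back([ce[i]],113,M).round(1))
c=proj([[524,145,118]],M)[0].astype(int);print(c)
c[1]=max(c[1],75);cv2.imwrite("pics/c6.png",cv2.resize(im[c[1]-75:c[1]+75,c[0]-75:c[0]+75],None,fx=4,fy=4,interpolation=cv2.INTER_CUBIC))
print(c)
```

```text
20.95 [525.0585485  138.52539447 176.74362345] [5.06207175e-04 7.07126931e-01 7.07086238e-01 5.46858801e-04] [ 0.042  0.399  1.524 -0.     1.217  0.042]
[ 292  230   36   36 1013] [309.6 248.1] [[524.4 146.4 118. ]] [[524.4 144.9 113. ]]
[308 250]
[308 250]
```

View pics/c6.png

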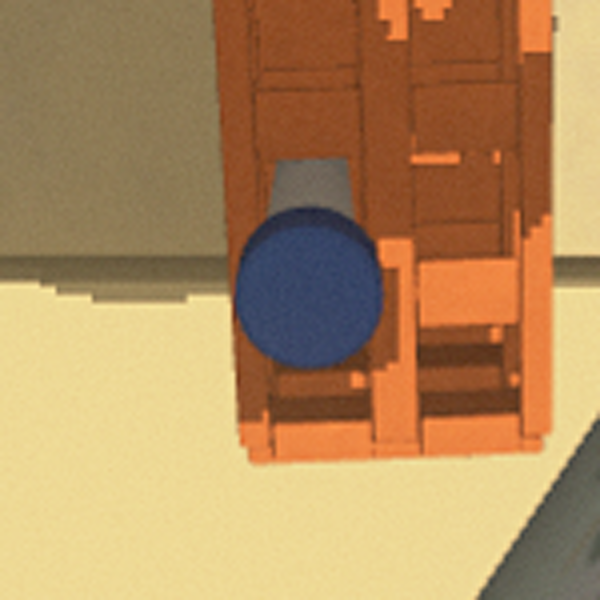

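The cap disc is centred at about (310.5,248.7), which gives (525,146) at its 118 mm top height. Next I'll shift, descend and grip.

Request:
servo_tool(deltas=[[[0.019,0,0.05],[0,0,0],1],[[0.019,0,0.1],[0,0,0],1],[[0,0,0.12],[0,0,0],1],[[0,0,0.1],[0,0,0],1],[[0,0,0.055],[0,0,0],1],[[0,0,0],[0,0,0],1],[[0,0,0],[0,0,0],1]], squeeze=40)

```text
time_s: 21.7
eef_pos: [525.1, 146.4, 91.4]
ee_rot: [0.0, 0.707, 0.707, 0.0]
force: [0.9, 0.0, 0.1]
grip_width: 1.002
grip_force: 0.0
```

Request:
servo_tool(deltas=[[[0,0,0],[0,0,0],1],[[0,0,0],[0,0,0],1]])

```text
time_s: 21.9
eef_pos: [525.1, 146.4, 91.7]
ee_rot: [0.001, 0.707, 0.707, 0.001]
force: [0.1, -0.4, -1.0]
grip_width: 1.003
grip_force: 0.0
```

Run:
```python
from h import *
s=telemetry.sense();im=optics.capture("wrist");M=model("wrist",s)
hsv=cv2.cvtColor(im,cv2.COLOR_BGR2HSV);m=cv2.inRange(hsv,(95,90,30),(130,255,255))
n,_,st,ce=cv2.connectedComponentsWithStats(m)
for i in range(1,n):
    if st[i,4]>300:
        x,y,w,h,a=st[i];p=[x+w/2-.5,y+h-.5-w/2]
        print(st[i],ce[i].round(1),p,back([p],118,M).round(1))
print(proj([[525,146,118]],M))
```

```text
[ 280  309   58   53 2304] [309.6 334.8] [np.float64(308.5), np.float64(332.5)] [[524.6 147.5 118. ]]
[[309.74186599 336.22126039]]
```

Request:
servo_tool(deltas=[[[0,0,0],[0,0,0],0.4],[[0,0,0],[0,0,0],0.3],[[0,0,0],[0,0,0],0],[[0,0,0],[0,0,0],0],[[0,0,0],[0,0,0],0],[[0,0,0],[0,0,0],0],[[0,0,0],[0,0,0],0],[[0,0,0],[0,0,0],0]])

```text
time_s: 22.75
eef_pos: [524.8, 146.3, 91.0]
ee_rot: [0.0, 0.707, 0.707, 0.0]
force: [-0.2, 0.0, 1.4]
grip_width: 0.242
grip_force: 39.0
```

Grip closed on the cap. I'll lift high enough to clear the tissue box and carry it towards well0.

Request:
servo_tool(deltas=[[[0,0,-0.04],[0,0,0],0],[[0,0,-0.08],[0,0,0],0],[[0,0,-0.12],[0,0,0],0],[[0,0,-0.16],[0,0,0],0],[[0,0,-0.16],[0,0,0],0],[[0,0,-0.16],[0,0,0],0],[[0,-0.08,-0.12],[0,0,0],0],[[0,-0.08,-0.06],[0,0,0],0]])

```text
time_s: 23.55
eef_pos: [492.7, 146.3, 273.4]
ee_rot: [0.001, 0.707, 0.707, 0.001]
force: [0.4, 0.5, -0.7]
grip_width: 0.239
grip_force: 39.2
```

Request:
servo_tool(deltas=[[[-0.13,-0.033,0],[0,0,0],0],[[-0.22,0,0],[0,0,0],0],[[-0.22,0,0],[0,0,0],0],[[-0.22,0,0],[0,0,0],0],[[-0.22,0,0],[0,0,0],0],[[-0.22,0,0],[0,0,0],0],[[-0.2,0,0.04],[0,0,0],0],[[-0.14,0,0.08],[0,0,0],0]])

```text
time_s: 24.35
eef_pos: [486.2, -170.4, 247.9]
ee_rot: [0.001, 0.708, 0.707, 0.0]
force: [-0.4, 0.3, -1.0]
grip_width: 0.237
grip_force: 39.2
```

Request:
servo_tool(deltas=[[[0,0,0.1],[0,0,0],0],[[0,0,0.08],[0,0,0],0],[[0,0,0],[0,0,0],0],[[0,0,0],[0,0,0],0],[[0,0,0],[0,0,0],0]])

```text
time_s: 24.85
eef_pos: [486.6, -167.8, 212.1]
ee_rot: [0.001, 0.707, 0.707, 0.0]
force: [-0.3, -0.8, 0.6]
grip_width: 0.235
grip_force: 39.2
```

Request:
servo_tool(deltas=[[[-0.002,0,0.08],[0,0,0],0],[[0,0,0.08],[0,0,0],0],[[0,0,0.04],[0,0,0],0],[[0,0,0],[0,0,0],0],[[0,0,0],[0,0,0],0],[[0,0,0],[0,0,0],0]])

```text
time_s: 25.45
eef_pos: [486.6, -168.3, 171.8]
ee_rot: [0.001, 0.707, 0.707, 0.0]
force: [-0.2, 0.2, -0.5]
grip_width: 0.24
grip_force: 39.2
```

Run:
```python
from h import *
s=telemetry.sense();im=optics.capture("wrist");t=optics.capture("top");sc=optics.capture("scene")
for n,i in(("w9",im),("t9",t),("s9",sc)): cv2.imwrite(f"pics/{n}.png",i)
print(s["time_s"],s["eef_pos"],s["ee_rot"],s["force"])
p=s["eef_pos"];zt=p[2]-87.0
tip=[p[0],p[1]+.5,zt];w=[486.6,-168.3,75]
c=np.zeros((560,790,3),np.uint8)
for n,i,X in(("wrist",im,0),("scene",sc,1)):
    M=model(n,s);q=proj([w,tip,[p[0],p[1],p[2]+19]],M);print(n,"well,tip,cap",q.round(1).tolist())
    k=4 if X==0 else 6; h=560//k//2; hw=390//k//2
    a,b=int(q[1][0]),int(q[1][1])-(0 if X==0 else 8)
    print("origin",a-hw,b-h,"scale",k)
    r=cv2.resize(i[b-h:b+h,a-hw:a+hw],None,fx=k,fy=k,interpolation=cv2.INTER_CUBIC)
    c[:r.shape[0],X*396:X*396+r.shape[1]]=r
cv2.imwrite("pics/c7.png",c)
```

```text
25.45 [ 486.58510615 -168.2911469   171.815195  ] [7.79397022e-04 7.06993908e-01 7.07219185e-01 1.76645870e-04] [-0.24479959  0.18015378 -0.45111785]
wrist well,tip,cap [[310.9, 243.4], [310.9, 246.7], [310.2, 325.6]]
origin 262 176 scale 4
scene well,tip,cap [[287.7, 261.7], [287.5, 258.4], [285.8, 222.4]]
origin 255 204 scale 6
```

View pics/c7.png

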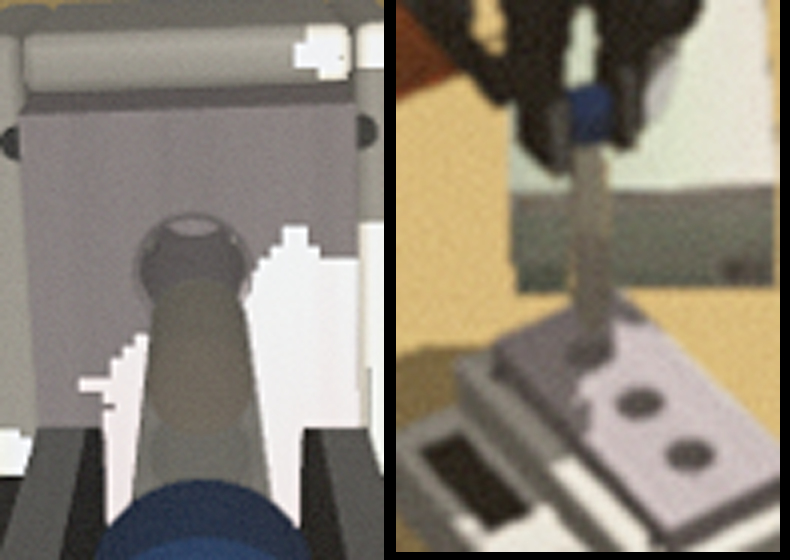

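The tip (crop (199,283)) sits about 0.8 mm to +x of well0's centre ((194,270)); the y line agrees. I'll correct x slightly and enter gently.

Request:
servo_tool(deltas=[[[0,-0.003,0.02],[0,0,0],0],[[0,0,0.03],[0,0,0],0],[[0,0,0.02],[0,0,0],0],[[0,0,0],[0,0,0],0],[[0,0,0],[0,0,0],0]])

```text
time_s: 26.1
eef_pos: [485.6, -168.1, 156.8]
ee_rot: [-0.0, 0.707, 0.707, -0.0]
force: [-0.8, -0.3, -0.3]
grip_width: 0.239
grip_force: 39.2
```

Request:
servo_tool(deltas=[[[0,0,0.02],[0,0,0],0],[[0,0,0.02],[0,0,0],0],[[0,0,0],[0,0,0],0],[[0,0,0],[0,0,0],0]])

```text
time_s: 26.5
eef_pos: [485.6, -168.1, 148.8]
ee_rot: [-0.0, 0.707, 0.707, -0.0]
force: [-0.0, 0.0, 0.1]
grip_width: 0.241
grip_force: 39.2
```

Request:
servo_tool(deltas=[[[0,0,0.02],[0,0,0],0],[[0,0,0.02],[0,0,0],0],[[0,0,0],[0,0,0],0]])

```text
time_s: 26.8
eef_pos: [485.3, -167.9, 140.2]
ee_rot: [-0.001, 0.707, 0.707, -0.0]
force: [-0.3, -0.4, -0.7]
grip_width: 0.239
grip_force: 39.2
```

Request:
servo_tool(deltas=[[[0,0,0.02],[0,0,0],0],[[0,0,0.02],[0,0,0],0],[[0,0,0],[0,0,0],0]])

```text
time_s: 27.1
eef_pos: [485.3, -168.0, 132.3]
ee_rot: [-0.001, 0.707, 0.707, -0.0]
force: [0.2, 0.5, -0.7]
grip_width: 0.24
grip_force: 39.2
```

Request:
servo_tool(deltas=[[[0,0,0.015],[0,0,0],0],[[0,0,0.015],[0,0,0],0],[[0,0,0],[0,0,0],0]])

```text
time_s: 27.4
eef_pos: [485.4, -168.0, 126.5]
ee_rot: [-0.0, 0.707, 0.707, -0.0]
force: [0.5, 1.0, -0.7]
grip_width: 0.239
grip_force: 39.2
```

Request:
servo_tool(deltas=[[[0,0,0.015],[0,0,0],0],[[0,0,0.015],[0,0,0],0],[[0,0,0],[0,0,0],0]])

```text
time_s: 27.7
eef_pos: [485.5, -168.0, 120.5]
ee_rot: [-0.0, 0.707, 0.707, -0.0]
force: [-0.1, -0.1, -0.6]
grip_width: 0.24
grip_force: 39.1
```

Request:
servo_tool(deltas=[[[0,0,0.015],[0,0,0],0],[[0,0,0.015],[0,0,0],0],[[0,0,0],[0,0,0],0]])

```text
time_s: 28.0
eef_pos: [485.5, -168.0, 114.4]
ee_rot: [-0.0, 0.707, 0.707, -0.0]
force: [0.6, 0.1, -1.2]
grip_width: 0.241
grip_force: 39.1
```

Request:
servo_tool(deltas=[[[0,0,0.015],[0,0,0],0],[[0,0,0.015],[0,0,0],0],[[0,0,0],[0,0,0],0]])

```text
time_s: 28.3
eef_pos: [485.4, -168.0, 108.3]
ee_rot: [-0.0, 0.707, 0.707, -0.0]
force: [0.6, -0.6, -1.6]
grip_width: 0.236
grip_force: 39.1
```

Request:
servo_tool(deltas=[[[0,0,0.01],[0,0,0],0],[[0,0,0.01],[0,0,0],0],[[0,0,0],[0,0,0],0]])

```text
time_s: 28.6
eef_pos: [485.4, -168.0, 104.5]
ee_rot: [-0.0, 0.707, 0.707, -0.0]
force: [0.4, -0.3, -1.9]
grip_width: 0.238
grip_force: 39.2
```

Request:
servo_tool(deltas=[[[0,0,0.01],[0,0,0],0],[[0,0,0],[0,0,0],0]])

```text
time_s: 28.8
eef_pos: [485.4, -168.0, 102.6]
ee_rot: [-0.0, 0.707, 0.707, -0.0]
force: [0.4, 0.4, -1.2]
grip_width: 0.239
grip_force: 39.2
```

Request:
servo_tool(deltas=[[[0,0,0.008],[0,0,0],0],[[0,0,0],[0,0,0],0]])

```text
time_s: 29.0
eef_pos: [485.5, -168.1, 101.1]
ee_rot: [-0.0, 0.707, 0.707, -0.0]
force: [0.7, -0.5, -1.2]
grip_width: 0.239
grip_force: 39.3
```

Request:
servo_tool(deltas=[[[0,0,0.006],[0,0,0],0],[[0,0,0],[0,0,0],0]])

```text
time_s: 29.2
eef_pos: [485.6, -168.1, 100.0]
ee_rot: [0.0, 0.707, 0.707, 0.0]
force: [0.5, -0.3, -0.7]
grip_width: 0.24
grip_force: 39.3
```

Request:
servo_tool(deltas=[[[0,0,0.005],[0,0,0],0],[[0,0,0],[0,0,0],0]])

```text
time_s: 29.4
eef_pos: [486.0, -168.4, 99.8]
ee_rot: [0.001, 0.707, 0.707, 0.0]
force: [-1.4, 0.2, 6.5]
grip_width: 0.242
grip_force: 39.8
```

Request:
servo_tool(deltas=[[[0,0,0.004],[0,0,0],0],[[0,0,0],[0,0,0],0]])

```text
time_s: 29.6
eef_pos: [486.3, -168.6, 99.6]
ee_rot: [0.001, 0.707, 0.707, 0.0]
force: [-0.9, 0.2, 11.0]
grip_width: 0.237
grip_force: 40.1
```

Floor contact at TCP 99.8, as predicted (100), so the tube is home. Easing off slightly, then releasing.

Request:
servo_tool(deltas=[[[0,0,-0.004],[0,0,0],0],[[0,0,0],[0,0,0],0.3],[[0,0,0],[0,0,0],0.4],[[0,0,0],[0,0,0],0.7],[[0,0,0],[0,0,0],1],[[0,0,0],[0,0,0],1],[[0,0,0],[0,0,0],1],[[0,0,0],[0,0,0],1]])

```text
time_s: 30.4
eef_pos: [485.6, -168.1, 99.1]
ee_rot: [-0.0, 0.707, 0.707, -0.0]
force: [0.1, 1.4, -0.0]
grip_width: 0.999
grip_force: 0.0
```

Request:
servo_tool(deltas=[[[0,0,-0.05],[0,0,0],1],[[0,0,-0.1],[0,0,0],1],[[0,0,-0.15],[0,0,0],1],[[0,0,-0.2],[0,0,0],1],[[0,0,-0.2],[0,0,0],1],[[0,0,-0.1],[0,0,0],1],[[0,0,0],[0,0,0],1],[[0,0,0],[0,0,0],1]])

```text
time_s: 31.2
eef_pos: [485.4, -168.0, 259.0]
ee_rot: [-0.0, 0.707, 0.707, 0.0]
force: [0.0, -0.1, -0.6]
grip_width: 0.999
grip_force: 0.0
```

Run:
```python
from h import *
s=telemetry.sense();print(s["time_s"],s["eef_pos"],s["grip_width"],s["force"])
for n in("wrist","scene"):
    im=optics.capture(n);M=model(n,s);cv2.imwrite(f"pics/{n}_end.png",im)
    m=cv2.inRange(cv2.cvtColor(im,cv2.COLOR_BGR2HSV),(95,90,30),(130,255,255))
    print(n,"pred cap centre z=120 / z=130",proj([[486.5,-168.3,120],[486.5,-168.3,130],[486.5,-168.3,127]],M).round(1).tolist())
    k,_,st,ce=cv2.connectedComponentsWithStats(m)
    q=proj([[486.5,-168.3,120]],M)[0]
    for i in range(1,k):
        if st[i,4]>15 and np.hypot(*(ce[i]-q))<40: print(st[i],ce[i].round(1))
```

```text
31.2 [ 485.41261891 -167.97858627  259.02059051] 0.9990826197980999 [ 0.02272753 -0.12718431 -0.55649652]
wrist pred cap centre z=120 / z=130 [[312.6, 229.7], [312.6, 232.7], [312.6, 231.8]]
[301 220  26  27 569] [313.4 232.9]
scene pred cap centre z=120 / z=130 [[287.0, 247.1], [286.8, 243.7], [286.9, 244.7]]
[284 244   8   6  39] [287.5 246.6]
```

The cap is where a fully home tube should be: scene pixel (287.5,246.6) against (287.0,247.1) predicted, and the arm is clear. Handing in.

```bash
python3 -c "
from rig import ctrl; print(ctrl.finish_job())"
```

```text
the job is handed in; nothing more can be done
None
```

Job handed in: well0 was the clear well (its floor touched with the rod), the rod hangs back in its grey stand, and the capped tube was pressed down to the floor of well0, with nothing seen knocked over.

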